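# Feel out the sticky spot of a sliding glass door

## Robot

A 6-joint arm with a two-finger parallel gripper is mounted at the origin on the work surface. World frame = base frame: x ahead of the robot, y to its left, z up, the work surface at z = 0. Lengths are in m, angles in rad, forces in N, time in s.
With the tool pointing down it reaches from about 0.275 to 0.725 m from the base axis. Payload 5.6 kg.
Tool frame: the origin (TCP) lies at the very end of the fingers, on their centre line; the grasp point (between the pads) lies 19 mm behind it (manip.tcp_to_grasp is the distance from the TCP to the grasp point, in m); x points along the fingers, y is the direction in which the jaws open and shut, and the axes are right-handed (so a half turn about x gives the same grasp; the last joint's range is limited). The gripper opens to 85 mm and grips with 20 to 120 N. Pads are 22 mm wide; open, the fingers measure 114 mm over their backs; the gripper's body (76 mm by 85 mm) begins 54 mm behind the grasp point. The pads swing forward as they close: fully open they stand 13 mm farther back than shut.
Start: joints at [-1.002, 0.255, 0.108, 0, -1.424, -0.285], TCP at [0.154, -0.528, 0.231] pointing down, gripper open.
Joint ranges: [-2.95, 2.95], [-1.21, 1.97], [-1.09, 1.5], [-2.87, 1.71], [-2.94, -0.07], [-3.05, 3.05]. Speed limits (rad/s): [2.57, 2.57, 3.14, 3.14, 3.14, 3.14].

## Interface

Orientations are given as a 3x3 rotation matrix whose columns are the frame's x, y, z axes.
In Python, from rig import status, camera, manip gives the robot as it stands. The module is installed in compiled form; this text tells all that it offers.
- The arm moves only by the tool play_rows, never from a script. Its argument "steps" is a list of rows, each a list of 7 numbers: the finger opening in cm, from 0 to 8.54, then the shift along the world's x, y, z in cm, then the turn, a rotation vector about the world's x, y, z in rad. In form: [[fingers, tx, ty, tz, rx, ry, rz], ...]. A call has 1 to 5 rows; each row is the pose to reach, as a shift and turn from the pose commanded when the call began; what a row does not reach only later rows make up. A row lasts 1/8 s, in which the tool goes at most 62.5 mm and 10.7 degrees, less where a joint would pass 70% of its speed; a pose out of reach is approached as far as the arm can. A call with a gripper value outside its range is refused whole. The fingers move at their own pace and stop on an object; "force" is the grip in N (left out, the last holds). Time passes only in rows, so rows that repeat a pose let the fingers close. It gives the time, the measured TCP pose, the force and the opening at its end, in the units of the state.
- status.get_obs(): the state, without advancing time (a new reading comes with each control period).
- camera(name): name is "side" or "top"; returns a dict with "frame" (400x640x3 uint8, red, green, blue), "z_map" (400x640 float32, m along the optical axis (not along the pixel's ray), 0 where there is no reading), "fov_y" (degrees; the focal length in pixels is half the picture's height over the tangent of half this angle, whatever the lens; pixels are square), "cx", "cy" (the principal point, pixels), "R" (3x3) and "t" (3): a world point X has camera coordinates R X + t. Camera axes: x right, y down, z forward; pixel columns grow to the right and rows downward; lengths in m; the calibration is good to about 2 mm. A picture is of the moment at which its call begins.
- manip.sign_off(): hands the job in, once; it reports no verdict.
The state is a dict: "time_s": time; "joints": joint angles; "dq": joint speeds; "joint_torque": joint torques, N m; "ee_pos": TCP position; "eef_rot": TCP orientation; "wrist_force": force on the tool from outside, world axes, zero at the start; "moment": the same for the moment, N m; "gripper_width": opening from 0.0 (shut) to 1.0 (fully open).
Only numpy, scipy, OpenCV 4.12 (cv2) and the standard library are available. Lean on these libraries where they do the work, as an engineer would, in place of code of your own. Each camera call takes 0.05 s, during which the arm holds its last target.

## Task

The sliding glass door of this display bay drags somewhere along its rail. Draw it gently by its pull all the way to the right until it rests firmly against the rubber end buffer there, then all the way to the left against the other buffer without ramming either, feeling for the sticky spot on the way; then bring it back, leave it standing squarely on the sticky spot so that I know where to wax the rail, and let go. Leave everything else where it is.

Things in the scene. Friction and masses are not known exactly. Their poses are not given: they have to be found in the camera images.
- unit: Open-topped dark-wood display bay, fixed, sizes in mm: 630 wide (y), 235 deep (x), 170 high. Origin: middle of its underside, on the worktop, z up; x points from its front (door side, nearest the robot) to its back, y to the robot's left. Five household things stand on its shelf board behind the door (tops below z 115), a candle stub and a cup on the worktop before it (below z 60).
- rail (a point): Middle of the top face of the bay's aluminium rail (in mm: 30 x 40 section, 600 long along unit y), 155 above the worktop and 100 in front of the unit's origin; axes those of the unit. The door's steel carriage rides on it; the glass pane (240 wide, 5 thick) hangs before it. The door only slides along the rail; it cannot tilt or lift.
- pull (a point): Grip point of the door's pull, an upright steel tab on the carriage, in mm: 12 thick along the rail (unit y), 26 wide across it (unit x), 45 tall. The point lies in the tab's middle, 20 below its top, 25 above the carriage block (80 long along the rail, 44 across), 207 above the worktop. Nothing else near stands as high. Axes those of the unit.
- door (a joint): Position of the door along the rail, m: 0 with the pull at the middle of the rail, growing to the robot's left (unit +y). Starts between -0.115 and -0.05. Sliding takes about 1.5 N, a little more when faster. The end buffers are met somewhere between -0.175 and -0.140 (right) and between 0.140 and 0.175 (left): only feeling tells where.
- buffer_right (a joint): How far the right rubber end buffer, hidden inside the rail, is squeezed by the door, m: 0 untouched. It yields 1 mm for each 3 N. Resting firmly means squeezed 1.5 mm or more (about 5 N and up) for a moment; over 6 mm (18 N) is ramming.
- buffer_left (a joint): The same for the left end buffer.
- snag (a joint): The sticky spot: how far a springy kink hidden in the rail is pressed down by the door, m. 0 elsewhere, 0.003 with the door on its middle, over 0.0015 within 8 mm of that. The middle lies between door positions -0.015 and 0.10; felt 13 mm to either side, whichever way: coming onto it takes 5 to 6 N more than elsewhere, on the middle 4 N, leaving it 1 N. The door stays where left on it.
- tumbler1: An empty crystal tumbler, 72 mm across, 88 mm high, on the shelf behind the door; origin under its middle. To be left alone.
- tumbler2: A second, equal crystal tumbler on the shelf. To be left alone.
- opener: A flat stainless steel bottle opener, about 110 mm long, 5 mm thick, on the shelf. To be left alone.
- ashtray: A round green glass ashtray, 96 mm across, 35 mm high, on the shelf. To be left alone.
- tin: A round aluminium tin with screw lid, 85 mm across, 45 mm high, on the shelf. To be left alone.
- candle: A candle stub, 22 mm across, 55 mm high, standing on the worktop in front of the unit. To be left alone.
- cup: A white coffee cup, 68 mm across, 55 mm high, on the worktop in front of the unit. To be left alone.

How it is judged:
By the outcome, as a careful person would: the job done as asked, in the order asked, and still so for the second after the job is handed in, with the robot touching nothing.
It also fails if it takes over 72 s, if anything falls off the work surface, if the arm or the gripper's body presses on something with over 40 N, if the wrist force passes 120 N, or if a joint passes its speed limit or range.

## Working session

There is one attempt and no reset: what is moved stays moved. The work goes in short steps, Python scripts to look and compute and a tool call to move; the robot and the scene stay as the last step left them, time stands still between calls to the robot, and variables do not carry over. Pictures are saved under pics/ and viewed, and the job is handed in when it is done.

Besides the shell and the picture viewer there is one more tool, called by a JSON object that holds its "name" and its "arguments", one argument or row to a line. play_rows: Moves the arm, as the interface text tells. Its arguments: {"type":"object","properties":{"steps":{"type":"array","items":{"type":"array","items":{"type":"number"}}},"force":{"type":"number"}},"required":["steps"]}

```bash
mkdir -p pics; python3 - <<'E'
from rig import status,camera,manip
import cv2,numpy as np
o=status.get_obs()
for k,v in o.items(): print(k,np.round(v,4).tolist())
for n in("top","side"):
    c=camera(n); cv2.imwrite(f"pics/{n}0.png",c["frame"][:,:,::-1]); np.savez(f"{n}0.npz",**c)
    print(n,c["fov_y"],c["cx"],c["cy"],c["R"],c["t"])
E
```

```text
time_s 0.0
joints [-1.0024, 0.2557, 0.107, -0.0005, -1.4239, -0.2846]
dq [-0.0005, -0.0011, 0.0015, -0.0004, -0.0005, 0.0001]
joint_torque [-0.0015, -38.6627, 23.7935, 5.3649, -0.006, -0.0]
ee_pos [0.1539, -0.5275, 0.2304]
eef_rot [[-0.0006, -0.2799, 0.96], [0.0018, 0.96, 0.2799], [-1.0, 0.0019, -0.0001]]
wrist_force [-0.1912, 0.2398, -0.4557]
moment [0.0117, 0.0158, -0.0091]
gripper_width 0.9981
top 45.62325666160853 323.688554165101 190.08519569976409 [[-0.12427914 -0.99223966 -0.00389274]
 [-0.9715905   0.12248728 -0.20250624]
 [ 0.20141153 -0.02138515 -0.97927324]] [0.07038758 0.56543902 0.99438621]
side 52.71691820312209 328.29324991864695 191.69872419394474 [[ 0.89407602  0.44759337  0.01697782]
 [ 0.32778755 -0.62798889 -0.70582241]
 [-0.30525955  0.63662401 -0.70818535]] [-0.48131632 -0.09165168  1.01341052]
```

View pics/top0.png

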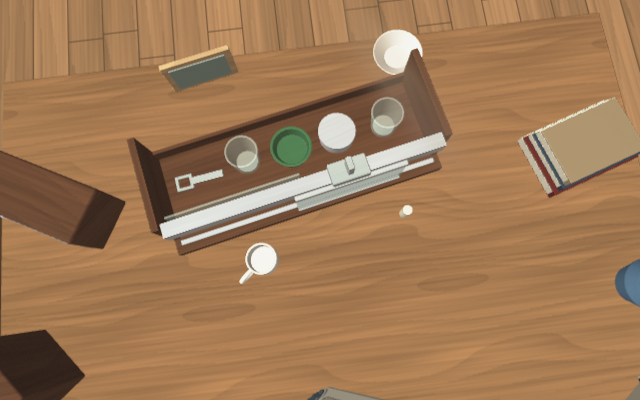

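View pics/side0.png

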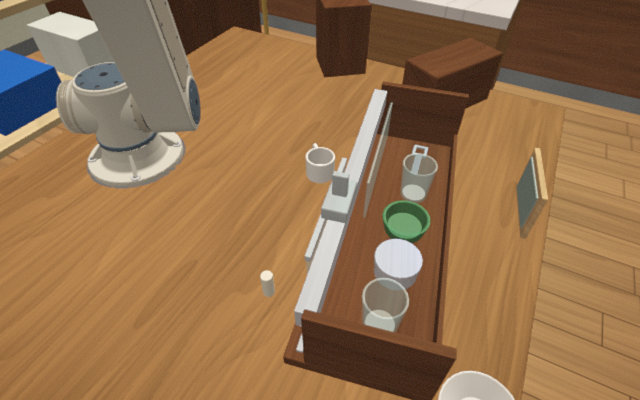

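The top view shows the rail running from about (163,231) to (445,141), with the carriage and pull near (349,165). I'll enlarge both views.

```bash
cat > h.py <<'E'
import numpy as np,cv2
def ray(c,u,v):
    f=200/np.tan(np.radians(float(c["fov_y"]))/2)
    d=np.array([(u-c["cx"])/f,(v-c["cy"])/f,1.0]); R=c["R"]; return -R.T@c["t"],R.T@d
def atz(c,u,v,z):
    o,d=ray(c,u,v); return o+d*(z-o[2])/d[2]
def proj(c,X):
    f=200/np.tan(np.radians(float(c["fov_y"]))/2); p=c["R"]@X+c["t"]; return p[0]/p[2]*f+c["cx"],p[1]/p[2]*f+c["cy"]
def dep(c,u,v):
    o,d=ray(c,u,v); return o+d*c["z_map"][int(round(v)),int(round(u))]
E
python3 - <<'E'
from h import *
t=np.load("top0.npz"); s=np.load("side0.npz")
def crop(c,x,y,w,h,k,n): cv2.imwrite(n,cv2.resize(c["frame"][y:y+h,x:x+w,::-1],None,fx=k,fy=k,interpolation=cv2.INTER_CUBIC))
crop(t,310,140,80,60,10,"pics/tc.png"); crop(s,300,140,80,100,6,"pics/sc.png")
a=np.hstack([cv2.resize(t["frame"][y:y+50,x:x+50,::-1],None,fx=8,fy=8,interpolation=cv2.INTER_CUBIC) for x,y in((145,205),(410,120))]); cv2.imwrite("pics/te.png",a)
for n,p in dict(L=(165,232),M=(250,203),R=(440,143),pull=(349,160),car=(338,172)).items(): print(n,dep(t,*p))
E
```

```text
L [0.50530383 0.32245107 0.15467837]
M [0.54290863 0.15111616 0.15106921]
R [ 0.61777554 -0.24683992  0.15456175]
pull [ 0.58571286 -0.05102328  0.22900328]
car [ 0.57676215 -0.03031785  0.18190261]
```

View pics/tc.png

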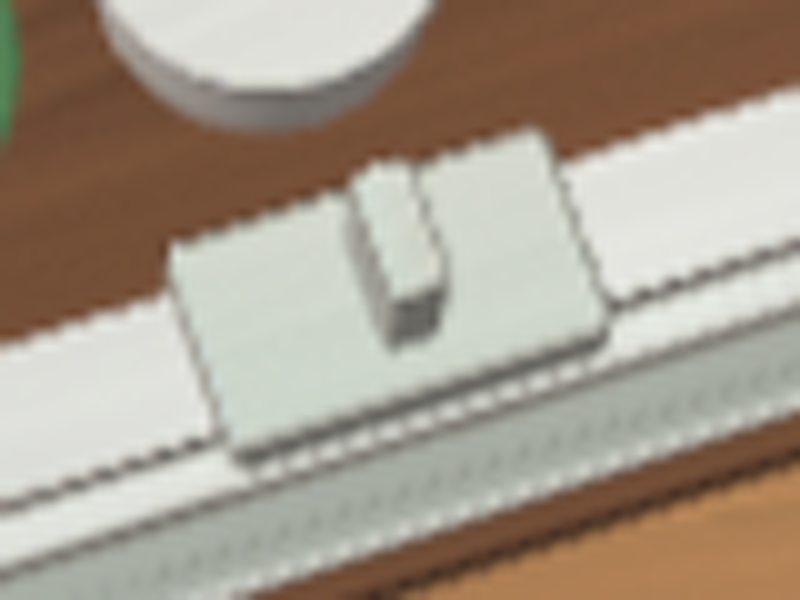

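View pics/sc.png

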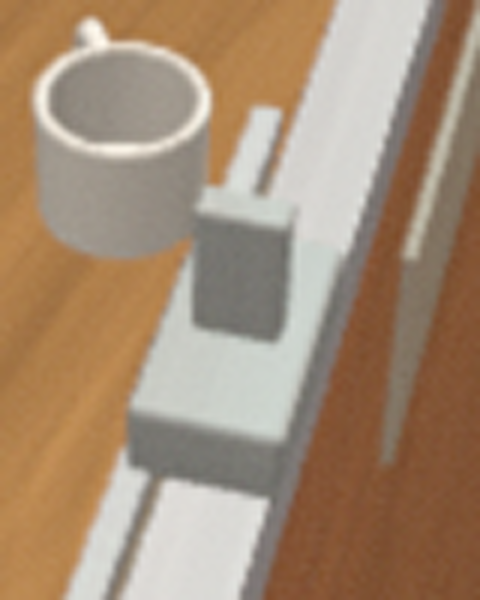

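View pics/te.png

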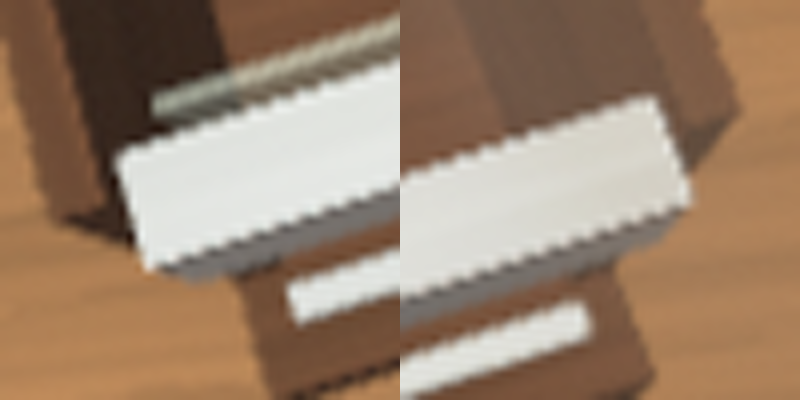

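```bash
python3 - <<'E'
from h import *
t=np.load("top0.npz"); s=np.load("side0.npz")
P=[atz(t,*p,.155) for p in((159.4,224.4),(163.5,238.5),(441.9,131.9),(446.5,145.6))]
L=(P[0]+P[1])/2;R=(P[2]+P[3])/2; m=(L+R)/2; u=(L-R)/np.linalg.norm(L-R)
print(np.round(P,4),"len",np.linalg.norm(L-R),"w",np.linalg.norm(P[0]-P[1]),np.linalg.norm(P[2]-P[3]))
print("mid",m,"dir",u,"yaw",np.arctan2(-u[0],u[1]))
p=atz(t,349.9,163.3,.227); print("pull top",p,"door",(p-m)@u, "perp",np.cross(u,p-m)[2])
# side: top face centre of pull
q=atz(s,300+(198+295+290+205)/4/6,140+(213+228+205+188)/4/6,.227); print("side",q,(q-m)@u)
print("cup,candle",[atz(t,*x,.055) for x in((261,258),(407,210))])
for d in(-.18,.18): print(np.linalg.norm((m+u*d)[:2]))
E
```

```text
[[ 0.5217  0.3325  0.155 ]
 [ 0.4928  0.326   0.155 ]
 [ 0.6406 -0.2547  0.155 ]
 [ 0.6105 -0.2589  0.155 ]] len 0.5978813114286887 w 0.02964381459766572 0.03037097198998036
mid [0.5664151  0.03622106 0.155     ] dir [-0.19788333  0.98022558  0.        ] yaw 0.1991980805332284
pull top [ 0.5797005  -0.05200137  0.227     ] door -0.08910683786820256 perp 0.004435059343790937
side [ 0.58370077 -0.05359118  0.227     ] -0.09145680131734932
cup,candle [array([0.43889951, 0.15202605, 0.055     ]), array([ 0.5031307 , -0.17692962,  0.055     ])]
0.6181477009897127
0.5718124542813113
```

{"name": "play_rows", "arguments": {
  "steps": [
    [8.5,3,3.5,2,0,0,0],
    [8.5,7,8,4,0,0,-0.02],
    [8.5,11,12.5,6,0,0,-0.04],
    [8.5,15,17,6,0,0,-0.06],
    [8.5,19,21.5,6,0,0,-0.0845]
  ],
  "force": 60
}}

```text
time_s: 0.72
ee_pos: [0.345, -0.3112, 0.2913]
eef_rot: [[0.0, -0.197, 0.98], [0.0, 0.98, 0.197], [-1.0, 0.0, 0.0]]
wrist_force: [1.8, -1.2, -0.5]
gripper_width: 0.996
```

{"name": "play_rows", "arguments": {
  "steps": [
    [8.5,4.5,5,0,0,0,0],
    [8.5,9.5,10.5,0,0,0,0],
    [8.5,14.5,16,0,0,0,0],
    [8.5,19.5,21.5,0,0,0,0],
    [8.5,23.9,26,-1,0,0,0]
  ]
}}

```text
time_s: 1.35
ee_pos: [0.556, -0.0809, 0.2854]
eef_rot: [[0.001, -0.198, 0.98], [-0.0, 0.98, 0.198], [-1.0, -0.0, 0.001]]
wrist_force: [1.3, -0.7, 0.2]
gripper_width: 0.994
```

```bash
python3 - <<'E'
from rig import *
from h import *
o=status.get_obs()
for k in("time_s","ee_pos","eef_rot","wrist_force","joints","gripper_width"): print(k,np.round(o[k],4).tolist())
y=np.array(o["eef_rot"])[:,1]; print(np.arctan2(-y[0],y[1]))
E
```

```text
time_s 1.35
ee_pos [0.556, -0.0809, 0.2854]
eef_rot [[0.0007, -0.1984, 0.9801], [-0.0, 0.9801, 0.1984], [-1.0, -0.0001, 0.0006]]
wrist_force [1.3398, -0.7261, 0.165]
joints [0.1341, 0.2705, 0.2643, 0.0001, -1.564, -1.5052]
gripper_width 0.994
0.1996811373099197
```

{"name": "play_rows", "arguments": {
  "steps": [
    [8.5,0,0,0,0,0,0],
    [8.5,0,0,-2,0,0,0],
    [8.5,0,0,-4,0,0,0],
    [8.5,0,0,-5,0,0,0],
    [8.5,0,0,-5,0,0,0]
  ]
}}

```text
time_s: 1.98
ee_pos: [0.5543, -0.0831, 0.2349]
eef_rot: [[-0.001, -0.198, 0.98], [-0.0, 0.98, 0.198], [-1.0, 0.0, -0.001]]
wrist_force: [0.8, -0.6, 0.1]
gripper_width: 0.997
```

```bash
python3 - <<'E'
from rig import *
from h import *
o=status.get_obs()
for k in("time_s","ee_pos","wrist_force"): print(k,np.round(o[k],4).tolist())
t=camera("top");s=camera("side")
a=cv2.resize(t["frame"][100:225,270:420,::-1],(600,500),interpolation=cv2.INTER_CUBIC)
cv2.imwrite("pics/t1.png",a)
cv2.imwrite("pics/s1.png",cv2.resize(s["frame"][100:250,250:400,::-1],(600,600),interpolation=cv2.INTER_CUBIC))
E
```

```text
time_s 1.975
ee_pos [0.5543, -0.0831, 0.2349]
wrist_force [0.8148, -0.6001, 0.1127]
```

View pics/t1.png

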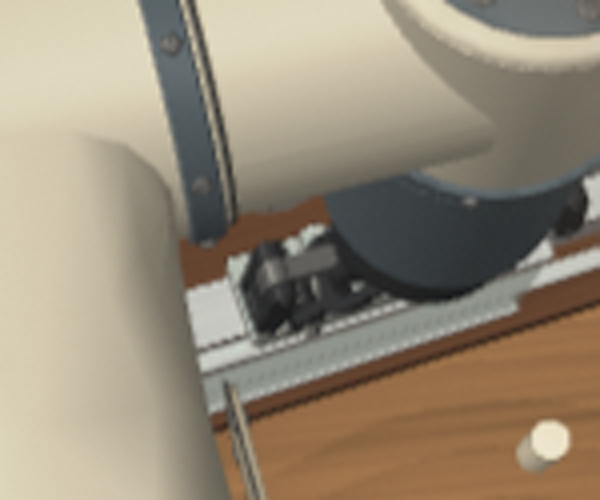

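View pics/s1.png

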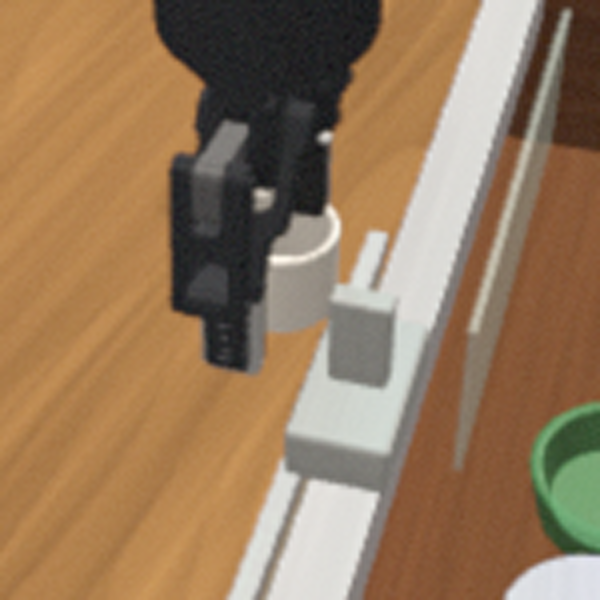

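The tool stopped short, still in front of the tab: the picture shows the jaws off to the left of it. I'll lift, shift over the tab, then descend.

{"name": "play_rows", "arguments": {
  "steps": [
    [8.5,0,0,2,0,0,0],
    [8.5,1.4,1.5,2.5,0,0,0],
    [8.5,2.8,3.05,2,0,0,0],
    [8.5,2.8,3.05,2,0,0,0],
    [8.5,2.8,3.05,0,0,0,0]
  ]
}}

```text
time_s: 2.7
ee_pos: [0.5837, -0.0521, 0.236]
eef_rot: [[0.003, -0.199, 0.98], [-0.0, 0.98, 0.199], [-1.0, -0.001, 0.002]]
wrist_force: [0.4, 0.7, 1.2]
gripper_width: 0.997
```

```bash
python3 - <<'E'
from rig import *
from h import *
s=camera("side")
o=status.get_obs()
for k in("time_s","ee_pos","wrist_force"): print(k,np.round(o[k],4).tolist())
cv2.imwrite("pics/s2.png",cv2.resize(s["frame"][100:250,250:400,::-1],(600,600),interpolation=cv2.INTER_CUBIC))
E
```

```text
time_s 2.75
ee_pos [0.5818, -0.0518, 0.232]
wrist_force [-1.2576, 0.4024, -3.4615]
```

View pics/s2.png

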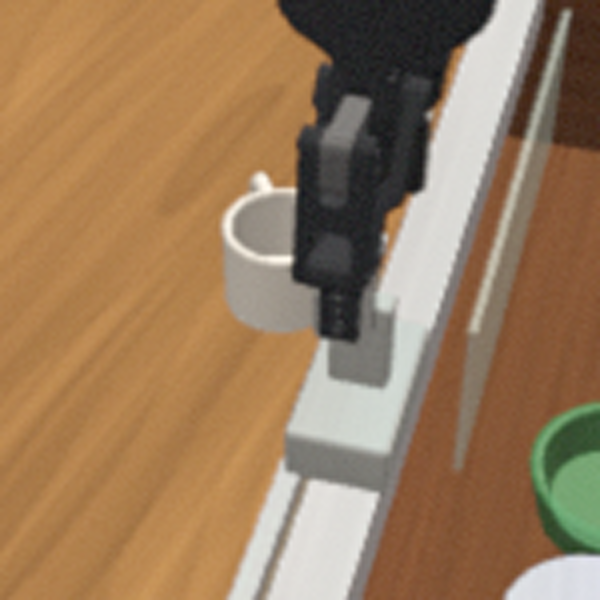

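The jaws now straddle the tab. I'll descend and check the centring before closing.

{"name": "play_rows", "arguments": {
  "steps": [
    [8.5,0,0,-1.5,0,0,0],
    [8.5,0,0,-3,0,0,0],
    [8.5,0,0,-4,0,0,0],
    [8.5,0,0,-4.2,0,0,0],
    [8.5,0,0,-4.2,0,0,0]
  ]
}}

```text
time_s: 3.38
ee_pos: [0.583, -0.0523, 0.1935]
eef_rot: [[0.0, -0.198, 0.98], [-0.0, 0.98, 0.198], [-1.0, -0.0, 0.0]]
wrist_force: [0.4, 0.5, 0.0]
gripper_width: 0.996
```

```bash
python3 - <<'E'
from rig import *
from h import *
s=camera("side")
o=status.get_obs()
for k in("time_s","ee_pos","wrist_force"): print(k,np.round(o[k],4).tolist())
cv2.imwrite("pics/s3.png",cv2.resize(s["frame"][100:250,250:400,::-1],(600,600),interpolation=cv2.INTER_CUBIC))
E
```

```text
time_s 3.425
ee_pos [0.5831, -0.0522, 0.1938]
wrist_force [-0.5883, -0.5125, -0.0532]
```

View pics/s3.png

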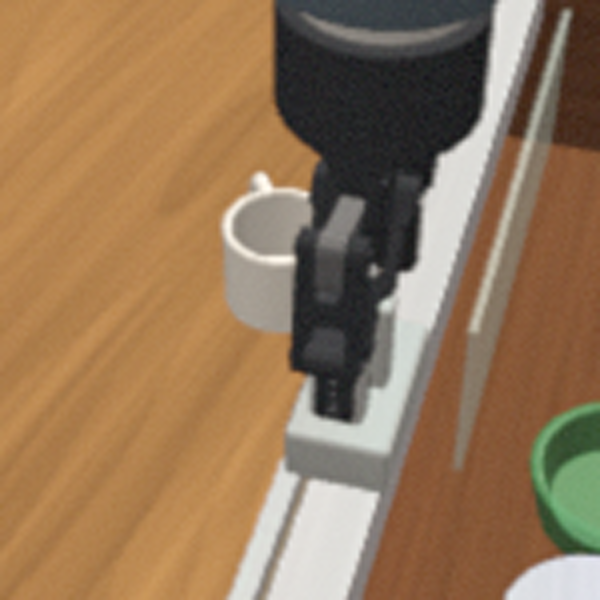

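{"name": "play_rows", "arguments": {
  "steps": [
    [5,0,0,0,0,0,0],
    [3,0,0,0,0,0,0],
    [1,0,0,0,0,0,0],
    [0.5,0,0,0,0,0,0],
    [0.5,0,0,0,0,0,0]
  ],
  "force": 60
}}

```text
time_s: 4.05
ee_pos: [0.5828, -0.0522, 0.1935]
eef_rot: [[0.0, -0.198, 0.98], [-0.0, 0.98, 0.198], [-1.0, -0.0, 0.0]]
wrist_force: [-0.3, 0.1, 1.5]
gripper_width: 0.129
```

{"name": "play_rows", "arguments": {
  "steps": [
    [0.5,0,0,0,0,0,0],
    [0.5,0,0,0,0,0,0]
  ],
  "force": 60
}}

```text
time_s: 4.3
ee_pos: [0.5828, -0.0521, 0.1934]
eef_rot: [[0.0, -0.198, 0.98], [0.0, 0.98, 0.198], [-1.0, 0.0, 0.0]]
wrist_force: [-0.6, -0.2, 2.3]
gripper_width: 0.134
```

{"name": "play_rows", "arguments": {
  "steps": [
    [0.5,0.08,-0.39,0,0,0,0],
    [0.5,0.16,-0.78,0,0,0,0],
    [0.5,0.24,-1.18,0,0,0,0],
    [0.5,0.32,-1.57,0,0,0,0],
    [0.5,0.4,-1.96,0,0,0,0]
  ]
}}

```text
time_s: 4.92
ee_pos: [0.5869, -0.0722, 0.1934]
eef_rot: [[0.0, -0.198, 0.98], [-0.0, 0.98, 0.198], [-1.0, -0.0, 0.0]]
wrist_force: [-1.7, 1.1, 3.4]
gripper_width: 0.131
```

{"name": "play_rows", "arguments": {
  "steps": [
    [0.5,0.08,-0.39,0,0,0,0],
    [0.5,0.16,-0.78,0,0,0,0],
    [0.5,0.24,-1.18,0,0,0,0],
    [0.5,0.32,-1.57,0,0,0,0],
    [0.5,0.4,-1.96,0,0,0,0]
  ]
}}

```text
time_s: 5.55
ee_pos: [0.5908, -0.0917, 0.1934]
eef_rot: [[0.0, -0.198, 0.98], [-0.0, 0.98, 0.198], [-1.0, -0.0, -0.0]]
wrist_force: [-2.1, 1.8, 6.1]
gripper_width: 0.131
```

{"name": "play_rows", "arguments": {
  "steps": [
    [0.5,0.02,-0.1,0.01,0,0,0],
    [0.5,0.04,-0.2,0.02,0,0,0],
    [0.5,0.06,-0.29,0.03,0,0,0],
    [0.5,0.08,-0.39,0.03,0,0,0],
    [0.5,0.1,-0.49,0.03,0,0,0]
  ]
}}

```text
time_s: 6.18
ee_pos: [0.5917, -0.0963, 0.1934]
eef_rot: [[-0.0, -0.198, 0.98], [0.0, 0.98, 0.198], [-1.0, 0.0, -0.0]]
wrist_force: [-2.0, 1.1, 3.3]
gripper_width: 0.129
```

{"name": "play_rows", "arguments": {
  "steps": [
    [0.5,0.02,-0.1,0.01,0,0,0],
    [0.5,0.04,-0.2,0.02,0,0,0],
    [0.5,0.06,-0.29,0.03,0,0,0],
    [0.5,0.08,-0.39,0.03,0,0,0],
    [0.5,0.1,-0.49,0.03,0,0,0]
  ]
}}

```text
time_s: 6.8
ee_pos: [0.5927, -0.1011, 0.1935]
eef_rot: [[-0.001, -0.198, 0.98], [0.0, 0.98, 0.198], [-1.0, 0.0, -0.001]]
wrist_force: [-1.1, 2.1, 0.2]
gripper_width: 0.13
```

{"name": "play_rows", "arguments": {
  "steps": [
    [0.5,0.01,-0.06,0,0,0,0],
    [0.5,0.02,-0.12,0,0,0,0],
    [0.5,0.04,-0.18,0,0,0,0],
    [0.5,0.05,-0.24,0,0,0,0],
    [0.5,0.06,-0.29,0,0,0,0]
  ]
}}

```text
time_s: 7.42
ee_pos: [0.5932, -0.1037, 0.1935]
eef_rot: [[-0.001, -0.198, 0.98], [0.001, 0.98, 0.198], [-1.0, 0.001, -0.001]]
wrist_force: [-1.5, 2.1, -3.6]
gripper_width: 0.132
```

{"name": "play_rows", "arguments": {
  "steps": [
    [0.5,0.01,-0.06,0,0,0,0],
    [0.5,0.02,-0.12,0,0,0,0],
    [0.5,0.04,-0.18,0,0,0,0],
    [0.5,0.05,-0.24,0,0,0,0],
    [0.5,0.06,-0.29,0,0,0,0]
  ]
}}

```text
time_s: 8.05
ee_pos: [0.5936, -0.1055, 0.1935]
eef_rot: [[-0.001, -0.199, 0.98], [0.002, 0.98, 0.199], [-1.0, 0.003, -0.001]]
wrist_force: [-3.0, 8.2, -1.6]
gripper_width: 0.129
```

{"name": "play_rows", "arguments": {
  "steps": [
    [0.5,0.01,-0.05,0,0,0,0],
    [0.5,0.02,-0.1,0,0,0,0],
    [0.5,0.02,-0.1,0,0,0,0],
    [0.5,0.02,-0.1,0,0,0,0]
  ]
}}

```text
time_s: 8.55
ee_pos: [0.5937, -0.1061, 0.1935]
eef_rot: [[-0.001, -0.199, 0.98], [0.003, 0.98, 0.199], [-1.0, 0.003, -0.001]]
wrist_force: [-3.3, 9.1, -2.0]
gripper_width: 0.128
```

{"name": "play_rows", "arguments": {
  "steps": [
    [0.5,-0.04,0.2,0,0,0,0],
    [0.5,-0.12,0.6,0,0,0,0],
    [0.5,-0.22,1.1,0,0,0,0],
    [0.5,-0.32,1.6,0,0,0,0],
    [0.5,-0.42,2.1,0,0,0,0]
  ]
}}

```text
time_s: 9.18
ee_pos: [0.5898, -0.0869, 0.1935]
eef_rot: [[-0.001, -0.198, 0.98], [-0.0, 0.98, 0.198], [-1.0, -0.0, -0.001]]
wrist_force: [0.7, -1.3, -7.9]
gripper_width: 0.134
```

{"name": "play_rows", "arguments": {
  "steps": [
    [0.5,-0.1,0.5,0,0,0,0],
    [0.5,-0.2,1.0,0,0,0,0],
    [0.5,-0.3,1.5,0,0,0,0],
    [0.5,-0.4,2.0,0,0,0,0],
    [0.5,-0.5,2.5,0,0,0,0]
  ]
}}

```text
time_s: 9.8
ee_pos: [0.5847, -0.0616, 0.1935]
eef_rot: [[-0.001, -0.198, 0.98], [0.0, 0.98, 0.198], [-1.0, 0.0, -0.001]]
wrist_force: [1.3, -0.5, -10.4]
gripper_width: 0.133
```

{"name": "play_rows", "arguments": {
  "steps": [
    [0.5,-0.1,0.5,0,0,0,0],
    [0.5,-0.2,1.0,0,0,0,0],
    [0.5,-0.3,1.5,0,0,0,0],
    [0.5,-0.4,2.0,0,0,0,0],
    [0.5,-0.5,2.5,0,0,0,0]
  ]
}}

```text
time_s: 10.42
ee_pos: [0.5797, -0.0366, 0.1935]
eef_rot: [[-0.001, -0.198, 0.98], [0.0, 0.98, 0.198], [-1.0, 0.0, -0.001]]
wrist_force: [1.1, -1.4, -13.1]
gripper_width: 0.133
```

{"name": "play_rows", "arguments": {
  "steps": [
    [0.5,-0.1,0.5,-0.02,0,0,0],
    [0.5,-0.2,1.0,-0.04,0,0,0],
    [0.5,-0.3,1.5,-0.06,0,0,0],
    [0.5,-0.4,2.0,-0.08,0,0,0],
    [0.5,-0.5,2.5,-0.09,0,0,0]
  ]
}}

```text
time_s: 11.05
ee_pos: [0.5747, -0.0119, 0.1935]
eef_rot: [[0.0, -0.198, 0.98], [-0.0, 0.98, 0.198], [-1.0, -0.0, -0.0]]
wrist_force: [-3.5, -1.9, -6.8]
gripper_width: 0.136
```

{"name": "play_rows", "arguments": {
  "steps": [
    [0.5,-0.08,0.4,0,0,0,0],
    [0.5,-0.16,0.8,0,0,0,0],
    [0.5,-0.2,1.0,0,0,0,0]
  ]
}}

```text
time_s: 11.42
ee_pos: [0.5728, -0.0019, 0.1935]
eef_rot: [[0.0, -0.198, 0.98], [-0.0, 0.98, 0.198], [-1.0, -0.0, -0.0]]
wrist_force: [-5.0, -2.6, -4.4]
gripper_width: 0.133
```

{"name": "play_rows", "arguments": {
  "steps": [
    [0.5,-0.06,0.25,-0.01,0,0,0],
    [0.5,-0.12,0.5,-0.02,0,0,0]
  ]
}}

```text
time_s: 11.68
ee_pos: [0.5718, 0.0029, 0.1935]
eef_rot: [[0.001, -0.198, 0.98], [-0.0, 0.98, 0.198], [-1.0, -0.001, 0.001]]
wrist_force: [-3.7, -1.8, -4.6]
gripper_width: 0.132
```

{"name": "play_rows", "arguments": {
  "steps": [
    [0.5,-0.05,0.25,-0.01,0,0,0],
    [0.5,-0.11,0.5,-0.01,0,0,0]
  ]
}}

```text
time_s: 11.92
ee_pos: [0.5708, 0.008, 0.1935]
eef_rot: [[0.001, -0.198, 0.98], [-0.0, 0.98, 0.198], [-1.0, -0.0, 0.001]]
wrist_force: [-4.2, -2.8, -2.4]
gripper_width: 0.13
```

{"name": "play_rows", "arguments": {
  "steps": [
    [0.5,-0.05,0.25,0,0,0,0],
    [0.5,-0.1,0.5,0,0,0,0]
  ]
}}

```text
time_s: 12.18
ee_pos: [0.5697, 0.013, 0.1934]
eef_rot: [[0.001, -0.198, 0.98], [-0.0, 0.98, 0.198], [-1.0, -0.0, 0.001]]
wrist_force: [-4.3, -2.4, -2.9]
gripper_width: 0.133
```

{"name": "play_rows", "arguments": {
  "steps": [
    [0.5,-0.05,0.25,0,0,0,0],
    [0.5,-0.1,0.5,0,0,0,0]
  ]
}}

```text
time_s: 12.42
ee_pos: [0.5687, 0.018, 0.1935]
eef_rot: [[0.001, -0.198, 0.98], [-0.0, 0.98, 0.198], [-1.0, -0.0, 0.001]]
wrist_force: [-4.9, -1.7, -2.8]
gripper_width: 0.13
```

{"name": "play_rows", "arguments": {
  "steps": [
    [0.5,-0.05,0.25,0,0,0,0],
    [0.5,-0.1,0.5,0,0,0,0]
  ]
}}

```text
time_s: 12.68
ee_pos: [0.5677, 0.023, 0.1935]
eef_rot: [[0.001, -0.198, 0.98], [-0.0, 0.98, 0.198], [-1.0, -0.0, 0.001]]
wrist_force: [-5.1, -1.8, -2.2]
gripper_width: 0.132
```

{"name": "play_rows", "arguments": {
  "steps": [
    [0.5,-0.05,0.25,0,0,0,0],
    [0.5,-0.1,0.5,0,0,0,0]
  ]
}}

```text
time_s: 12.92
ee_pos: [0.5668, 0.028, 0.1935]
eef_rot: [[0.001, -0.198, 0.98], [-0.0, 0.98, 0.198], [-1.0, -0.0, 0.001]]
wrist_force: [-5.0, -3.7, -2.3]
gripper_width: 0.134
```

{"name": "play_rows", "arguments": {
  "steps": [
    [0.5,-0.06,0.25,0,0,0,0],
    [0.5,-0.12,0.5,0,0,0,0]
  ]
}}

```text
time_s: 13.18
ee_pos: [0.5657, 0.0331, 0.1934]
eef_rot: [[0.001, -0.198, 0.98], [-0.0, 0.98, 0.198], [-1.0, -0.0, 0.001]]
wrist_force: [-4.5, -3.2, -1.1]
gripper_width: 0.132
```

{"name": "play_rows", "arguments": {
  "steps": [
    [0.5,-0.05,0.25,0,0,0,0],
    [0.5,-0.1,0.5,0,0,0,0]
  ]
}}

```text
time_s: 13.42
ee_pos: [0.5647, 0.0381, 0.1934]
eef_rot: [[0.001, -0.198, 0.98], [-0.0, 0.98, 0.198], [-1.0, -0.0, 0.001]]
wrist_force: [-4.6, -1.7, -1.3]
gripper_width: 0.131
```

{"name": "play_rows", "arguments": {
  "steps": [
    [0.5,-0.05,0.25,0,0,0,0],
    [0.5,-0.1,0.5,0,0,0,0]
  ]
}}

```text
time_s: 13.68
ee_pos: [0.5637, 0.0431, 0.1934]
eef_rot: [[0.001, -0.198, 0.98], [-0.0, 0.98, 0.198], [-1.0, -0.0, 0.001]]
wrist_force: [-4.5, -2.7, -0.9]
gripper_width: 0.126
```

{"name": "play_rows", "arguments": {
  "steps": [
    [0.5,-0.05,0.25,0,0,0,0],
    [0.5,-0.1,0.5,0,0,0,0]
  ]
}}

```text
time_s: 13.92
ee_pos: [0.5627, 0.0481, 0.1935]
eef_rot: [[0.001, -0.198, 0.98], [-0.0, 0.98, 0.198], [-1.0, -0.0, 0.001]]
wrist_force: [-4.7, -1.8, -0.5]
gripper_width: 0.13
```

{"name": "play_rows", "arguments": {
  "steps": [
    [0.5,-0.05,0.25,0,0,0,0],
    [0.5,-0.1,0.5,0,0,0,0]
  ]
}}

```text
time_s: 14.18
ee_pos: [0.5617, 0.0531, 0.1935]
eef_rot: [[0.001, -0.198, 0.98], [-0.0, 0.98, 0.198], [-1.0, -0.0, 0.001]]
wrist_force: [-4.0, -1.8, -0.5]
gripper_width: 0.135
```

{"name": "play_rows", "arguments": {
  "steps": [
    [0.5,-0.05,0.25,0,0,0,0],
    [0.5,-0.1,0.5,0,0,0,0]
  ]
}}

```text
time_s: 14.42
ee_pos: [0.5607, 0.0581, 0.1934]
eef_rot: [[0.001, -0.198, 0.98], [-0.0, 0.98, 0.198], [-1.0, -0.0, 0.001]]
wrist_force: [-5.1, -2.6, -0.5]
gripper_width: 0.128
```

{"name": "play_rows", "arguments": {
  "steps": [
    [0.5,-0.05,0.25,0,0,0,0],
    [0.5,-0.1,0.5,0,0,0,0]
  ]
}}

```text
time_s: 14.68
ee_pos: [0.5597, 0.0631, 0.1935]
eef_rot: [[0.001, -0.198, 0.98], [-0.0, 0.98, 0.198], [-1.0, -0.0, 0.001]]
wrist_force: [-4.5, -2.2, -0.2]
gripper_width: 0.13
```

{"name": "play_rows", "arguments": {
  "steps": [
    [0.5,-0.05,0.25,0,0,0,0],
    [0.5,-0.1,0.5,0,0,0,0]
  ]
}}

```text
time_s: 14.92
ee_pos: [0.5587, 0.0682, 0.1935]
eef_rot: [[0.001, -0.198, 0.98], [-0.0, 0.98, 0.198], [-1.0, -0.0, 0.001]]
wrist_force: [-4.2, -1.6, -1.2]
gripper_width: 0.135
```

{"name": "play_rows", "arguments": {
  "steps": [
    [0.5,-0.05,0.25,0,0,0,0],
    [0.5,-0.11,0.5,0,0,0,0]
  ]
}}

```text
time_s: 15.18
ee_pos: [0.5576, 0.0732, 0.1934]
eef_rot: [[0.001, -0.198, 0.98], [0.0, 0.98, 0.198], [-1.0, -0.0, 0.001]]
wrist_force: [-3.2, -2.3, -1.1]
gripper_width: 0.132
```

{"name": "play_rows", "arguments": {
  "steps": [
    [0.5,-0.05,0.25,0,0,0,0],
    [0.5,-0.1,0.5,0,0,0,0]
  ]
}}

```text
time_s: 15.42
ee_pos: [0.5566, 0.0782, 0.1935]
eef_rot: [[0.001, -0.198, 0.98], [0.0, 0.98, 0.198], [-1.0, -0.0, 0.001]]
wrist_force: [-4.5, -2.5, -1.7]
gripper_width: 0.127
```

{"name": "play_rows", "arguments": {
  "steps": [
    [0.5,-0.05,0.25,0,0,0,0],
    [0.5,-0.1,0.5,0,0,0,0]
  ]
}}

```text
time_s: 15.68
ee_pos: [0.5556, 0.0832, 0.1934]
eef_rot: [[0.001, -0.198, 0.98], [0.0, 0.98, 0.198], [-1.0, -0.0, 0.001]]
wrist_force: [-4.2, -2.4, -0.3]
gripper_width: 0.13
```

{"name": "play_rows", "arguments": {
  "steps": [
    [0.5,-0.05,0.25,0,0,0,0],
    [0.5,-0.1,0.5,0,0,0,0]
  ]
}}

```text
time_s: 15.92
ee_pos: [0.5546, 0.0882, 0.1934]
eef_rot: [[0.001, -0.198, 0.98], [0.0, 0.98, 0.198], [-1.0, -0.0, 0.001]]
wrist_force: [-5.3, -2.4, -0.6]
gripper_width: 0.131
```

{"name": "play_rows", "arguments": {
  "steps": [
    [0.5,-0.05,0.25,0,0,0,0],
    [0.5,-0.1,0.5,0,0,0,0]
  ]
}}

```text
time_s: 16.18
ee_pos: [0.5536, 0.0932, 0.1935]
eef_rot: [[0.001, -0.198, 0.98], [0.0, 0.98, 0.198], [-1.0, -0.0, 0.001]]
wrist_force: [-3.7, -2.6, -0.5]
gripper_width: 0.129
```

{"name": "play_rows", "arguments": {
  "steps": [
    [0.5,-0.05,0.25,0,0,0,0],
    [0.5,-0.1,0.5,0,0,0,0]
  ]
}}

```text
time_s: 16.42
ee_pos: [0.5526, 0.0982, 0.1934]
eef_rot: [[0.001, -0.198, 0.98], [0.0, 0.98, 0.198], [-1.0, -0.0, 0.001]]
wrist_force: [-5.6, -2.9, -1.0]
gripper_width: 0.13
```

{"name": "play_rows", "arguments": {
  "steps": [
    [0.5,-0.05,0.25,0,0,0,0],
    [0.5,-0.1,0.5,0,0,0,0]
  ]
}}

```text
time_s: 16.68
ee_pos: [0.5516, 0.1032, 0.1934]
eef_rot: [[0.001, -0.198, 0.98], [0.0, 0.98, 0.198], [-1.0, -0.0, 0.001]]
wrist_force: [-5.0, -3.0, -0.6]
gripper_width: 0.13
```

{"name": "play_rows", "arguments": {
  "steps": [
    [0.5,-0.05,0.25,0,0,0,0],
    [0.5,-0.1,0.5,0,0,0,0]
  ]
}}

```text
time_s: 16.92
ee_pos: [0.5506, 0.1082, 0.1935]
eef_rot: [[0.001, -0.198, 0.98], [0.0, 0.98, 0.198], [-1.0, -0.0, 0.001]]
wrist_force: [-4.8, -2.1, -0.0]
gripper_width: 0.134
```

{"name": "play_rows", "arguments": {
  "steps": [
    [0.5,-0.06,0.25,0,0,0,0],
    [0.5,-0.11,0.5,0,0,0,0]
  ]
}}

```text
time_s: 17.18
ee_pos: [0.5496, 0.1132, 0.1935]
eef_rot: [[0.001, -0.198, 0.98], [0.0, 0.98, 0.198], [-1.0, 0.0, 0.001]]
wrist_force: [-4.8, -2.6, 0.7]
gripper_width: 0.134
```

{"name": "play_rows", "arguments": {
  "steps": [
    [0.5,-0.05,0.25,0,0,0,0],
    [0.5,-0.1,0.5,0,0,0,0]
  ]
}}

```text
time_s: 17.42
ee_pos: [0.5485, 0.1183, 0.1934]
eef_rot: [[0.001, -0.198, 0.98], [0.0, 0.98, 0.198], [-1.0, 0.0, 0.001]]
wrist_force: [-4.7, -2.7, -0.8]
gripper_width: 0.133
```

{"name": "play_rows", "arguments": {
  "steps": [
    [0.5,-0.05,0.25,0,0,0,0],
    [0.5,-0.1,0.5,0,0,0,0]
  ]
}}

```text
time_s: 17.68
ee_pos: [0.5477, 0.1226, 0.1935]
eef_rot: [[0.001, -0.198, 0.98], [-0.001, 0.98, 0.198], [-1.0, -0.001, 0.001]]
wrist_force: [-2.0, -8.6, -1.5]
gripper_width: 0.126
```

{"name": "play_rows", "arguments": {
  "steps": [
    [0.5,-0.05,0.25,0,0,0,0],
    [0.5,-0.1,0.5,0,0,0,0]
  ]
}}

```text
time_s: 17.92
ee_pos: [0.5469, 0.1262, 0.1935]
eef_rot: [[0.001, -0.197, 0.98], [-0.003, 0.98, 0.197], [-1.0, -0.003, 0.001]]
wrist_force: [-2.1, -9.3, -1.0]
gripper_width: 0.127
```

{"name": "play_rows", "arguments": {
  "steps": [
    [0.5,-0.05,0.25,0,0,0,0],
    [0.5,-0.1,0.5,0,0,0,0]
  ]
}}

```text
time_s: 18.18
ee_pos: [0.5459, 0.1314, 0.1935]
eef_rot: [[0.001, -0.197, 0.98], [-0.003, 0.98, 0.197], [-1.0, -0.003, 0.001]]
wrist_force: [-2.2, -7.6, -0.2]
gripper_width: 0.134
```

{"name": "play_rows", "arguments": {
  "steps": [
    [0.5,-0.05,0.25,0,0,0,0],
    [0.5,-0.1,0.5,0,0,0,0]
  ]
}}

```text
time_s: 18.42
ee_pos: [0.5448, 0.1369, 0.1934]
eef_rot: [[0.001, -0.198, 0.98], [-0.002, 0.98, 0.198], [-1.0, -0.002, 0.001]]
wrist_force: [-3.8, -6.6, -1.2]
gripper_width: 0.129
```

{"name": "play_rows", "arguments": {
  "steps": [
    [0.5,-0.05,0.25,0,0,0,0],
    [0.5,-0.1,0.5,0,0,0,0]
  ]
}}

```text
time_s: 18.68
ee_pos: [0.5437, 0.1425, 0.1935]
eef_rot: [[0.001, -0.198, 0.98], [-0.001, 0.98, 0.198], [-1.0, -0.001, 0.001]]
wrist_force: [-3.3, -3.9, 0.5]
gripper_width: 0.134
```

{"name": "play_rows", "arguments": {
  "steps": [
    [0.5,-0.05,0.25,0,0,0,0],
    [0.5,-0.1,0.5,0,0,0,0]
  ]
}}

```text
time_s: 18.92
ee_pos: [0.5426, 0.148, 0.1935]
eef_rot: [[0.001, -0.198, 0.98], [0.0, 0.98, 0.198], [-1.0, -0.0, 0.001]]
wrist_force: [-4.6, -2.4, 0.6]
gripper_width: 0.133
```

Snag felt between y≈0.119 and 0.145, centre near 0.133. Next is the left buffer.

{"name": "play_rows", "arguments": {
  "steps": [
    [0.5,-0.08,0.4,0,0,0,0],
    [0.5,-0.16,0.8,0,0,0,0],
    [0.5,-0.24,1.2,0,0,0,0],
    [0.5,-0.32,1.6,0,0,0,0],
    [0.5,-0.44,2.1,0,0,0,0]
  ]
}}

```text
time_s: 19.55
ee_pos: [0.5382, 0.1694, 0.1934]
eef_rot: [[0.001, -0.198, 0.98], [0.001, 0.98, 0.198], [-1.0, 0.0, 0.002]]
wrist_force: [-3.4, -3.1, -0.8]
gripper_width: 0.131
```

{"name": "play_rows", "arguments": {
  "steps": [
    [0.5,-0.02,0.1,0,0,0,0],
    [0.5,-0.04,0.2,0,0,0,0],
    [0.5,-0.06,0.29,0,0,0,0]
  ]
}}

```text
time_s: 19.92
ee_pos: [0.5377, 0.172, 0.1934]
eef_rot: [[0.001, -0.198, 0.98], [0.0, 0.98, 0.198], [-1.0, 0.0, 0.002]]
wrist_force: [-4.2, -2.7, 3.1]
gripper_width: 0.13
```

{"name": "play_rows", "arguments": {
  "steps": [
    [0.5,-0.02,0.1,0,0,0,0],
    [0.5,-0.04,0.2,0,0,0,0],
    [0.5,-0.06,0.29,0,0,0,0]
  ]
}}

```text
time_s: 20.3
ee_pos: [0.5372, 0.1749, 0.1934]
eef_rot: [[0.001, -0.198, 0.98], [0.0, 0.98, 0.198], [-1.0, 0.0, 0.002]]
wrist_force: [-4.5, -3.2, 3.5]
gripper_width: 0.129
```

{"name": "play_rows", "arguments": {
  "steps": [
    [0.5,-0.02,0.1,0,0,0,0],
    [0.5,-0.04,0.2,0,0,0,0],
    [0.5,-0.06,0.29,0,0,0,0]
  ]
}}

```text
time_s: 20.68
ee_pos: [0.5367, 0.1772, 0.1934]
eef_rot: [[0.002, -0.198, 0.98], [-0.001, 0.98, 0.198], [-1.0, -0.001, 0.001]]
wrist_force: [-3.4, -6.1, 3.3]
gripper_width: 0.137
```

{"name": "play_rows", "arguments": {
  "steps": [
    [0.5,-0.02,0.1,0,0,0,0],
    [0.5,-0.04,0.19,0,0,0,0],
    [0.5,-0.04,0.19,0,0,0,0]
  ]
}}

```text
time_s: 21.05
ee_pos: [0.5364, 0.1783, 0.1934]
eef_rot: [[0.002, -0.198, 0.98], [-0.002, 0.98, 0.198], [-1.0, -0.002, 0.001]]
wrist_force: [-3.4, -6.8, 4.1]
gripper_width: 0.137
```

{"name": "play_rows", "arguments": {
  "steps": [
    [0.5,-0.02,0.1,0,0,0,0],
    [0.5,-0.04,0.19,0,0,0,0],
    [0.5,-0.04,0.19,0,0,0,0]
  ]
}}

```text
time_s: 21.42
ee_pos: [0.5362, 0.1793, 0.1934]
eef_rot: [[0.002, -0.197, 0.98], [-0.003, 0.98, 0.197], [-1.0, -0.004, 0.001]]
wrist_force: [-0.7, -9.1, 3.5]
gripper_width: 0.131
```

{"name": "play_rows", "arguments": {
  "steps": [
    [0.5,-0.02,0.1,0,0,0,0],
    [0.5,-0.02,0.1,0,0,0,0],
    [0.5,-0.02,0.1,0,0,0,0]
  ]
}}

```text
time_s: 21.8
ee_pos: [0.5361, 0.1799, 0.1935]
eef_rot: [[0.002, -0.197, 0.98], [-0.004, 0.98, 0.197], [-1.0, -0.004, 0.001]]
wrist_force: [-1.1, -11.2, 3.4]
gripper_width: 0.131
```

{"name": "play_rows", "arguments": {
  "steps": [
    [0.5,0.06,-0.3,0,0,0,0],
    [0.5,0.2,-1.0,0,0,0,0],
    [0.5,0.36,-1.8,0,0,0,0],
    [0.5,0.5,-2.5,0,0,0,0],
    [0.5,0.6,-3.0,0,0,0,0]
  ]
}}

```text
time_s: 22.42
ee_pos: [0.5415, 0.1531, 0.1934]
eef_rot: [[0.002, -0.198, 0.98], [0.002, 0.98, 0.198], [-1.0, 0.001, 0.002]]
wrist_force: [-5.6, 0.4, 5.4]
gripper_width: 0.129
```

{"name": "play_rows", "arguments": {
  "steps": [
    [0.5,0.02,-0.1,0,0,0,0],
    [0.5,0.04,-0.2,0,0,0,0]
  ]
}}

```text
time_s: 22.68
ee_pos: [0.5419, 0.1512, 0.1934]
eef_rot: [[0.002, -0.198, 0.98], [0.001, 0.98, 0.198], [-1.0, 0.001, 0.002]]
wrist_force: [-4.2, 0.0, 5.0]
gripper_width: 0.133
```

{"name": "play_rows", "arguments": {
  "steps": [
    [0.5,0.02,-0.1,0,0,0,0],
    [0.5,0.04,-0.2,0,0,0,0]
  ]
}}

```text
time_s: 22.92
ee_pos: [0.5423, 0.1492, 0.1934]
eef_rot: [[0.002, -0.198, 0.98], [0.001, 0.98, 0.198], [-1.0, 0.001, 0.002]]
wrist_force: [-5.8, 0.4, 5.8]
gripper_width: 0.134
```

{"name": "play_rows", "arguments": {
  "steps": [
    [0.5,0.02,-0.1,0,0,0,0],
    [0.5,0.04,-0.2,0,0,0,0]
  ]
}}

```text
time_s: 23.18
ee_pos: [0.5426, 0.1481, 0.1934]
eef_rot: [[0.002, -0.199, 0.98], [0.003, 0.98, 0.199], [-1.0, 0.003, 0.002]]
wrist_force: [-6.5, 5.4, 6.8]
gripper_width: 0.127
```

{"name": "play_rows", "arguments": {
  "steps": [
    [0.5,0.02,-0.1,0,0,0,0],
    [0.5,0.04,-0.2,0,0,0,0]
  ]
}}

```text
time_s: 23.42
ee_pos: [0.5427, 0.1473, 0.1934]
eef_rot: [[0.001, -0.199, 0.98], [0.005, 0.98, 0.199], [-1.0, 0.004, 0.002]]
wrist_force: [-7.0, 7.7, 6.1]
gripper_width: 0.132
```

{"name": "play_rows", "arguments": {
  "steps": [
    [0.5,0.02,-0.1,0,0,0,0],
    [0.5,0.04,-0.2,0,0,0,0]
  ]
}}

```text
time_s: 23.68
ee_pos: [0.5431, 0.1453, 0.1934]
eef_rot: [[0.001, -0.199, 0.98], [0.005, 0.98, 0.199], [-1.0, 0.004, 0.002]]
wrist_force: [-6.9, 7.1, 6.9]
gripper_width: 0.13
```

{"name": "play_rows", "arguments": {
  "steps": [
    [0.5,0.02,-0.1,0,0,0,0],
    [0.5,0.04,-0.2,0,0,0,0]
  ]
}}

```text
time_s: 23.92
ee_pos: [0.5435, 0.1432, 0.1934]
eef_rot: [[0.001, -0.199, 0.98], [0.005, 0.98, 0.199], [-1.0, 0.004, 0.002]]
wrist_force: [-7.2, 7.5, 7.0]
gripper_width: 0.131
```

{"name": "play_rows", "arguments": {
  "steps": [
    [0.5,0.02,-0.1,0,0,0,0],
    [0.5,0.04,-0.2,0,0,0,0]
  ]
}}

```text
time_s: 24.18
ee_pos: [0.544, 0.1411, 0.1934]
eef_rot: [[0.001, -0.199, 0.98], [0.004, 0.98, 0.199], [-1.0, 0.004, 0.002]]
wrist_force: [-7.1, 7.0, 6.4]
gripper_width: 0.129
```

{"name": "play_rows", "arguments": {
  "steps": [
    [0.5,0.02,-0.1,0,0,0,0],
    [0.5,0.04,-0.2,0,0,0,0]
  ]
}}

```text
time_s: 24.42
ee_pos: [0.5444, 0.1389, 0.1934]
eef_rot: [[0.002, -0.199, 0.98], [0.004, 0.98, 0.199], [-1.0, 0.004, 0.002]]
wrist_force: [-7.1, 6.8, 6.7]
gripper_width: 0.127
```

{"name": "play_rows", "arguments": {
  "steps": [
    [0.5,0.02,-0.1,0,0,0,0],
    [0.5,0.04,-0.2,0,0,0,0]
  ]
}}

```text
time_s: 24.68
ee_pos: [0.5449, 0.1367, 0.1934]
eef_rot: [[0.002, -0.199, 0.98], [0.004, 0.98, 0.199], [-1.0, 0.003, 0.002]]
wrist_force: [-6.5, 5.3, 6.8]
gripper_width: 0.132
```

{"name": "play_rows", "arguments": {
  "steps": [
    [0.5,0.02,-0.1,0,0,0,0],
    [0.5,0.04,-0.2,0,0,0,0]
  ]
}}

```text
time_s: 24.92
ee_pos: [0.5453, 0.1344, 0.1934]
eef_rot: [[0.002, -0.199, 0.98], [0.003, 0.98, 0.199], [-1.0, 0.003, 0.002]]
wrist_force: [-5.3, 3.9, 6.5]
gripper_width: 0.129
```

{"name": "play_rows", "arguments": {
  "steps": [
    [0.5,-0.03,0.06,0.02,0,0,0],
    [0.5,-0.05,0.1,0.04,0,0,0],
    [0.5,-0.05,0.1,0.04,0,0,0]
  ]
}}

```text
time_s: 25.3
ee_pos: [0.5453, 0.1341, 0.1934]
eef_rot: [[0.002, -0.198, 0.98], [0.001, 0.98, 0.198], [-1.0, 0.001, 0.002]]
wrist_force: [-1.7, 2.2, 4.6]
gripper_width: 0.134
```

{"name": "play_rows", "arguments": {
  "steps": [
    [0.5,-0.01,0.04,0.02,0,0,0],
    [0.5,-0.01,0.04,0.03,0,0,0],
    [2,-0.01,0.04,0.03,0,0,0],
    [5,-0.01,0.04,0.03,0,0,0],
    [5,-0.01,0.04,0.03,0,0,0]
  ],
  "force": 30
}}

```text
time_s: 25.92
ee_pos: [0.5443, 0.1337, 0.1931]
eef_rot: [[-0.001, -0.198, 0.98], [-0.0, 0.98, 0.198], [-1.0, -0.0, -0.001]]
wrist_force: [-0.1, 0.1, 0.5]
gripper_width: 0.583
```

{"name": "play_rows", "arguments": {
  "steps": [
    [5,0,0,0,0,0,0],
    [5,0,0,0,0,0,0]
  ]
}}

```text
time_s: 26.18
ee_pos: [0.5444, 0.1339, 0.1933]
eef_rot: [[-0.0, -0.198, 0.98], [-0.0, 0.98, 0.198], [-1.0, -0.0, -0.0]]
wrist_force: [-0.1, 0.5, 0.3]
gripper_width: 0.588
```

{"name": "play_rows", "arguments": {
  "steps": [
    [5,0,0,1,0,0,0],
    [5,0,0,2.5,0,0,0],
    [5,0,0,5,0,0,0],
    [5,0,0,8,0,0,0],
    [5,0,0,10,0,0,0]
  ]
}}

```text
time_s: 26.8
ee_pos: [0.545, 0.1339, 0.2964]
eef_rot: [[0.003, -0.198, 0.98], [0.001, 0.98, 0.198], [-1.0, 0.0, 0.003]]
wrist_force: [0.1, -0.3, -0.3]
gripper_width: 0.585
```

{"name": "play_rows", "arguments": {
  "steps": [
    [5,-4,0,0,0,0,0],
    [5,-9,0,0,0,0,0],
    [5,-14,0,0,0,0,0],
    [5,-17,0,0,0,0,0],
    [5,-17,0,0,0,0,0]
  ]
}}

```text
time_s: 27.42
ee_pos: [0.3735, 0.1339, 0.2956]
eef_rot: [[0.003, -0.2, 0.98], [0.003, 0.98, 0.2], [-1.0, 0.002, 0.004]]
wrist_force: [0.0, 0.5, -0.8]
gripper_width: 0.583
```

```bash
python3 - <<'E'
from rig import *
from h import *
t=camera("top");s=camera("side")
np.savez("top1.npz",**t);np.savez("side1.npz",**s)
o=status.get_obs();print(o["time_s"],o["ee_pos"],o["wrist_force"])
cv2.imwrite("pics/t4.png",t["frame"][:,:,::-1]);cv2.imwrite("pics/s4.png",s["frame"][:,:,::-1])
X=np.array([.5453,.1341,.227])
for c,n in((t,"t"),(s,"s")):
    u,v=proj(c,X);print(n,u,v);x,y=int(u)-40,int(v)-30
    cv2.imwrite(f"pics/{n}5.png",cv2.resize(c["frame"][y:y+60,x:x+80,::-1],None,fx=8,fy=8,interpolation=cv2.INTER_CUBIC)); print(x,y)
E
```

```text
27.525 [0.374801   0.13410615 0.29450051] [ 0.21406932  0.72983926 -0.14295753]
t 252.65030102928824 193.3780586754813
212 163
s 364.9646863753012 109.38673310369391
324 79
```

View pics/t4.png

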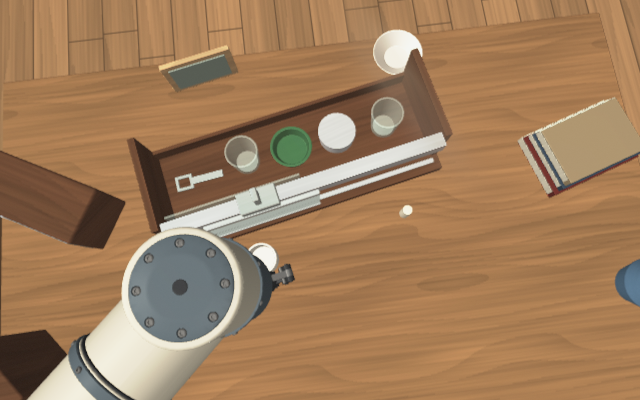

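View pics/s4.png

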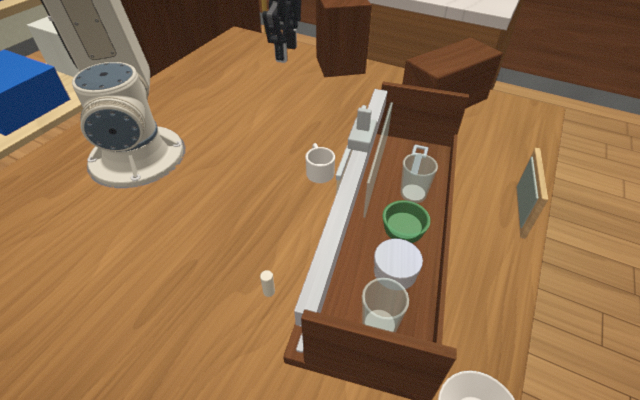

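View pics/s5.png

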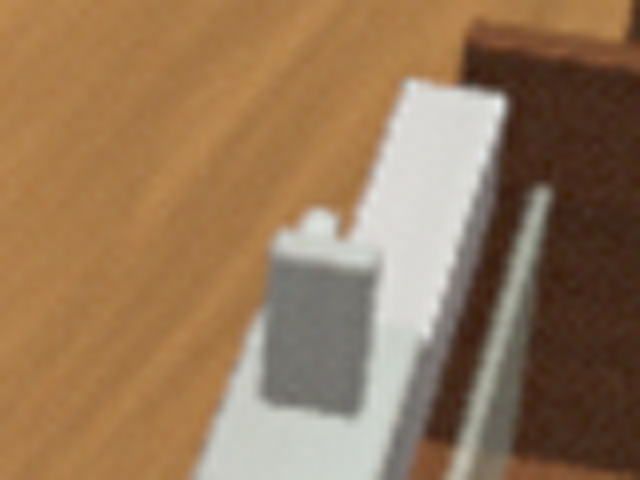

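The side view shows the pull at about (365,110), against a predicted (365,109). So the door stayed where I released it, and the cup, candle and shelf items are where they were. Handing in.

```bash
python3 -c "
from rig import manip
print(manip.sign_off())"
```

```text
the job is handed in; nothing more can be done
None
```

The door is standing on the sticky spot, the gripper has let go, and the job is handed in at about 27.5 s.

| Stop or spot | What I felt | Door position |
|---|---|---|
| Right buffer | 9.6 N along the rail, about 2.5 mm squeeze | about -0.145 |
| Left buffer | 10.8 N along the rail, about 3 mm squeeze | about +0.147 |
| Sticky spot | felt from about +0.087 to +0.114 (both directions combined) | middle about +0.10 |

- **Buffers:** both squeezes are above the 1.5 mm needed and well below the 6 mm that counts as ramming. They are worked out from force readings that wander by about 1 N.
- **Sticky spot:** I released the door at about +0.100. There the extra drag was about 3.6 N, which fits the 4 N expected on the middle.
- **Release:** I took off most of the push before opening the jaws, and the wrist force was near zero once they were open.
- **Last camera check:** the pull was within a pixel of its predicted place, and the cup, candle and shelf items looked unmoved.
- **Side loads:** I had to correct small sideways and vertical loads on the pull along the way, at most about 13 N. No check failed or disagreed.

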